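# Close the varnish pot's camlock coupling

### The arm

A 6-joint arm with a two-finger parallel gripper is mounted at the origin on the work surface. World frame = base frame: x ahead of the robot, y to its left, z up, the work surface at z = 0. Lengths are in mm, angles in rad, forces in N, time in s.
With the tool pointing down it reaches from about 350 to 950 mm from the base axis. Payload 17.4 kg.
Tool frame: the origin (TCP) lies midway between the tips of the shut fingers; the grasp point (between the pads) lies 19 mm behind it; z points along the fingers, y is the direction in which the jaws open and shut (so a half turn about z gives the same grasp; the last joint's range is limited). The gripper opens to 93 mm and grips with 3 to 60 N. Pads are 15 mm wide; open, the fingers measure 128 mm over their backs; the gripper's body (75 mm by 188 mm) begins 65 mm behind the grasp point.
Start: joints at [-1.367, 0.116, 1.442, -0, 1.584, -0.038], TCP at [161.619, -655.371, 218.646] pointing down, gripper open.
Joint ranges: [-2.83, 2.83], [-0.83, 2.19], [0.07, 2.5], [-1.14, 4.28], [0.01, 3], [-2.97, 2.97]. Speed limits (rad/s): [1.89, 1.89, 2.22, 3.14, 3.14, 3.14].

### API

Orientations are given as [roll, pitch, yaw] about the fixed x, y, z axes, in that order (R = Rz(yaw) Ry(pitch) Rx(roll)).
In Python, from workcell import robot gives the robot as it stands. Calls block until the motion is done:
- robot.goto(position, orientation): joint-space move of the TCP to a pose.
- robot.move_linear(position, orientation=None, v=150, guard=None): straight line of the TCP; orientation=None keeps the orientation; v is the mean speed in mm/s. With guard (N) it stops when the force on the tool has changed by that much, and returns True; else False.
- robot.move_joints(angles): joint-space move.
- robot.set_gripper(opening, grasp_force=None): finger opening in mm; grasp_force is the grip in N (None keeps the last); returns when the fingers have stopped.
- robot.hold(seconds).
- robot.solve_ik(position, orientation): joint angles nearest the present ones, or None.
- robot.get_obs(): the state.
- robot.camera(name): name is "side" or "top" or "wrist"; returns the picture (384x512x3 uint8, red, green, blue); there is no depth.
- robot.calibration(name): a dict with "fx", "fy", "cx", "cy" (pixels), "origin" and "orientation" of the camera in the world; the wrist camera has in their place "mount" (4x4, takes a point from camera to tool coordinates, whose origin is the TCP and whose axes are the flange's). Camera axes: x right, y down, z forward; pixel columns grow to the right and rows downward; lengths in mm; the calibration is good to about 2 mm. A picture is of the moment at which its call begins: read the wrist's pose just before it. calibration takes no time and is no camera call.
A pose or a line that the arm cannot do raises robot.Unreachable and nothing moves.
- robot.hand_in(): hands the job in, once; it reports no verdict.
The state is a dict: "time": time; "qpos": joint angles; "qd": joint speeds; "joint_efforts": joint torques, N m; "tcp_pos": TCP position; "ee_rot": TCP orientation; "wrist_force": force on the tool from outside, world axes, zero at the start; "torque": the same for the moment, N m; "grip_width": finger opening in mm.
Only numpy, scipy, OpenCV 4.12 (cv2) and the standard library are available. Lean on these libraries where they do the work, as an engineer would, in place of code of your own. Each camera call takes 0.05 s, during which the arm holds its last target. There are 200 camera calls.

### The job

Close the impregnating-varnish pot so that the varnish does not skin over: push the grooved plug down into the open camlock coupling on the pot's lid until it is fully home on its seat, then swing the two cam arms fully down, one after the other, so that they lock the plug. Push firmly but force nothing, ease each arm onto its stop, let go when done, and leave the other things on the bench alone.

Things in the scene. Friction and masses are not known exactly. Their poses are not given: they have to be found in the camera images.
- plug_mid (a point): Loose aluminium plug, 83 mm tall, about 0.35 kg, standing on the bench on its grooved end. Point: on its axis, 41.5 mm above the underside; z up. From below: spigot dia 45.5, 40 mm long (chamfered tip, 12 mm collar, rounded groove 14 mm wide, 4 mm deep), flange dia 54 from 40 to 45 mm, then a round grip boss dia 34, 38 mm tall, to the top. Round: yaw does not matter.
- coupling: Female camlock coupling, fixed upright on the pot's lid, outside dia 56 mm. Origin: on its axis in the plane of the open mouth (180 mm above the bench), z up. Bore dia 47.5 mm (1 mm clearance round the plug), 4 mm chamfer at the mouth. A cam arm on its +y side (left) and one on its -y side (right). If the plug stands too high, the cams meet its collar and not its groove.
- seat (a point): Centre of the solid seat inside the coupling, 36 mm below the mouth. A rubber seal ring stands 6 mm above it: the plug's weight alone does not move the seal, 14 N in all (weight included) pushes it down (it stays down), then the plug stops hard on the seat. Fully home: plug_mid 41.5 mm above this point, flange 4 mm clear of the mouth; resting on the unpressed seal it is 6 mm higher.
- pot: Dark steel varnish pot with a bolted lid, fixed. Origin under its centre on the bench; the coupling stands on its axis, axes parallel. Pot and lid dia 232 mm, lid top 85 mm above the bench. On the lid's rim (110 mm out, at 45, 135, 225, 315 degrees) are four wing nuts up to 105 mm above the bench, and on its +x side, 80 mm out, a small gauge up to 141 mm above the bench.
- cam_left (a joint): Swing of the left cam arm (rad): 0 at its open stop (pointing outward, 35 degrees above level), 0.61 level, 2.0 at its closed stop (hanging beside the coupling, 80 degrees below level). Steel bar 10 mm wide, 5.5 mm thick, reaching 65 mm from its pin, with a thin ring on the end (to 82 mm). Stays where it is left; 4 to 6 N at the pad swings it. Hard stop.
- cam_right (a joint): Swing of the right cam arm (-y side of the coupling), same values and arm as cam_left.
- cam_left_pin (a point): Middle of the left arm's hinge pin, 29 mm from the coupling's axis towards +y and 13 mm below the mouth plane; the pin is parallel to the coupling's x.
- cam_right_pin (a point): Middle of the right arm's hinge pin, 29 mm towards -y, 13 mm below the mouth plane.
- cam_left_pad (a point): Point on the left arm's pushing face, 56 mm along the arm from its pin and 8.4 mm off the line through the pin; the face looks up when the arm is level, and outward, away from the coupling, when it is down.
- cam_right_pad (a point): The same point on the right arm.
- core_mid (a point): Centre of a loose toroidal coil core, a dull green ring 76 mm across and 42 mm tall lying on the bench. Leave alone.
- spool_mid (a point): Centre of a loose wire spool, copper, 64 mm across and 55 mm tall, standing on the bench. Leave alone.
- can_mid (a point): Centre of a closed grey can, 74 mm across and 110 mm tall, standing on the bench. Leave alone.
Mind the look-alikes: they are no part of the job. Leave any black or pink look-alike of the part that bears plug_mid alone.

How it is judged (in metres and radians):
On the way, in this order (a step that is already met when the one before it is completed fails the run):
1. the plug is pushed home in the coupling (within 1.5 mm of its seat) with both cam arms still open (z of plug_mid in the frame of coupling below 0.007 m and horizontal distance between plug_mid and coupling below 0.004 m and value of joint each of cam_left, cam_right below 1 rad), for 0.2 s.
2. one cam arm is fully down (past 1.96 rad) with the plug home (z of plug_mid in the frame of coupling below 0.007 m and value of joint any of cam_left, cam_right above 1.96 rad), for 0.1 s.
At the end, for the whole second after the job is handed in: The plug is home in the coupling (within 1.5 mm of its seat, centred within 4 mm and upright within 0.06 rad) and both cam arms are fully down (past 1.96 rad of 2.0) (z of plug_mid in the frame of coupling below 0.007 m and horizontal distance between plug_mid and coupling below 0.004 m and angle between plug_mid's own z axis and vertical below 0.06 rad and value of joint each of cam_left, cam_right above 1.96 rad); the robot touches nothing.
It fails at once if the plug is pressed against the coupling's mouth, bore or seat with more than 45 N (contact force between plug and coupling above 45 N).
It fails at once if the robot presses on the pot, the coupling or a cam arm with more than 40 N (contact force between any of the fingers, the arm and pot above 40 N).
It fails at once if the core, the spool or the can is moved by more than 20 mm (distance of any of core_mid, spool_mid, can_mid from where it was at the start of the episode above 0.02 m).
It also fails if it takes over 72 s, if anything falls off the work surface, if the arm or the gripper's body presses on something with over 40 N, if the wrist force passes 120 N, or if a joint passes its speed limit or range.

## Working session

There is one attempt and no reset: what is moved stays moved. The work goes in short steps, each a Python script; the robot and the scene stay as the last script left them, time stands still between calls to the robot, and variables do not carry over. Pictures are saved under pics/ and viewed, about 8 in all and at most 12, crops included, and the job is handed in when it is done.

```bash
mkdir -p pics; ls; python3 - <<'E'
from workcell import robot
import cv2,numpy as np
for n in("top","side"):
    im=robot.camera(n); cv2.imwrite(f"pics/{n}0.png",im[:,:,::-1]); print(n,robot.calibration(n))
print(robot.calibration("wrist"))
o=robot.get_obs();print(o)
E
```

```text
pics
top {'fx': 399.0682422300375, 'fy': 399.0682422300375, 'cx': 261.39243998575273, 'cy': 196.3271280409157, 'origin': array([ 397.94235687,   34.15599246, 1115.60474298]), 'orientation': array([-2.94660277, -0.005427  , -1.58804085])}
side {'fx': 420.98501496485056, 'fy': 420.98501496485056, 'cx': 254.85568704160875, 'cy': 193.97670259635808, 'origin': array([ 498.3496427 , -758.12460378,  902.18127916]), 'orientation': array([-2.35735274,  0.0185382 , -0.14453971])}
{'fx': 285.41861000341487, 'fy': 285.41861000341487, 'cx': 258.4502396356531, 'cy': 196.03878304979972, 'mount': array([[ 1.56598455e-03, -9.66082982e-01, -2.58227071e-01,
         7.23982759e+01],
       [ 9.99998774e-01,  1.51258541e-03,  4.05455584e-04,
        -1.04017196e+00],
       [-1.11323934e-06, -2.58227390e-01,  9.66084166e-01,
        -1.64844648e+02],
       [ 0.00000000e+00,  0.00000000e+00,  0.00000000e+00,
         1.00000000e+00]])}
{'time': 0.1, 'qpos': array([-1.36681656e+00,  1.16441375e-01,  1.44221157e+00,  2.87643034e-05,
        1.58402347e+00, -3.77927505e-02]), 'qd': array([ 0.00010868, -0.00074276, -0.00101197, -0.00019697, -0.00045008,
       -0.0004708 ]), 'joint_efforts': array([ 2.84252274e-03, -7.22892594e+01, -6.23865938e+01,  7.82884285e-02,
        2.27127189e-02, -6.01972761e-05]), 'tcp_pos': array([ 161.57608775, -655.17505847,  217.9686105 ]), 'ee_rot': array([-3.14051075e+00, -6.96903974e-05,  2.41772845e-01]), 'wrist_force': array([-0.35563124,  0.17238352,  0.25559424]), 'torque': array([ 0.02187452, -0.01313462, -0.03331808]), 'grip_width': 92.84915439392367}
```

View pics/top0.png

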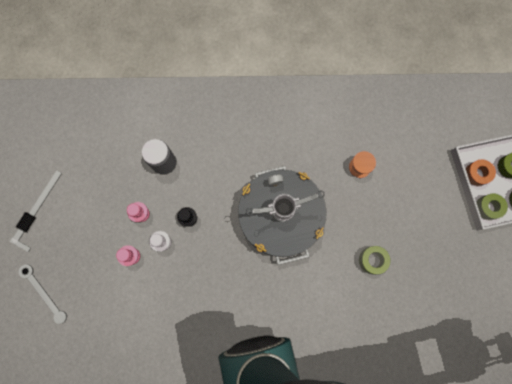

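View pics/side0.png

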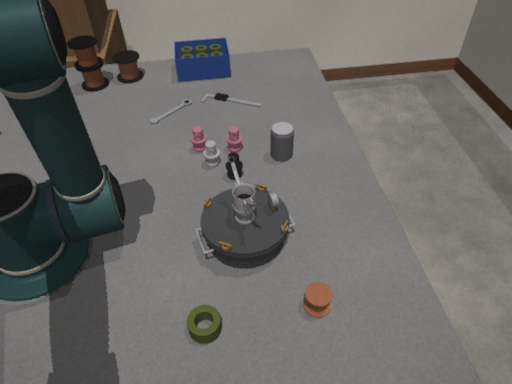

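Candidates for the plug (top view): silver at (160,241), pink at (138,212) and (128,256), black at (187,217). Silver is the aluminium one that matches. The coupling mouth is near (284,207), with arms to the left (+y) and right (-y), and the gauge at (277,180) marks +x. Next I take closer wrist views of both.

```bash
cat > h.py <<'E'
from workcell import robot
import cv2,numpy as np
from scipy.spatial.transform import Rotation as R
def cam(n,obs=None):
    c=robot.calibration(n); K=np.array([[c['fx'],0,c['cx']],[0,c['fy'],c['cy']],[0,0,1]])
    if n!="wrist": return K,R.from_euler('xyz',c['orientation']).as_matrix(),np.array(c['origin'])
    T=R.from_euler('xyz',obs['ee_rot']).as_matrix(); M=c['mount']
    return K,T@M[:3,:3],np.array(obs['tcp_pos'])+T@M[:3,3]
def hit(C,px,z):
    K,Rm,o=C; d=Rm@np.linalg.solve(K,[px[0],px[1],1]); return o+d*(z-o[2])/d[2]
def proj(C,p):
    K,Rm,o=C; q=K@(Rm.T@(np.asarray(p,float)-o)); return q[:2]/q[2]
def down(yaw): return [np.pi,0,yaw]
def shot(name):
    o=robot.get_obs(); im=robot.camera("wrist"); cv2.imwrite(f"pics/{name}.png",im[:,:,::-1])
    np.savez(f"pics/{name}.npz",tcp_pos=o['tcp_pos'],ee_rot=o['ee_rot']); return o
def load(name): return cam("wrist",np.load(f"pics/{name}.npz")),cv2.imread(f"pics/{name}.png")
E
python3 - <<'E'
from h import *
C=cam("top")
p=hit(C,(159,238),70); c=hit(C,(284.5,206.5),180)
for n,px,z in(("black",(187,216),45),("pinkA",(137,211),45),("pinkB",(127,256),45),("can",(155,152),110),("gauge",(277,180),141),("potaxis",(283,212),85)): print(n,hit(C,px,z).round())
print("plug",p,"coup",c, "side proj",proj(cam("side"),p),proj(cam("side"),c))
y0=0.24
q=robot.solve_ik([c[0],c[1],330],down(y0)); print(q)
robot.goto([c[0]-40,c[1],340],down(0)); shot("c1")
robot.goto([p[0]-40,p[1],240],down(0)); shot("p1"); print(robot.get_obs()['time'],robot.get_obs()['qpos'])
a=cv2.imread("pics/c1.png");b=cv2.imread("pics/p1.png");cv2.imwrite("pics/cp1.png",np.hstack([a[:,56:456],b[:,56:456]]))
E
```

```text
black [558. 227.  45.]
pinkA [574. 362.  45.]
pinkB [454. 384.  45.]
can [719. 302. 110.]
gauge [631. -14. 141.]
potaxis [559. -31.  85.]
plug [497.66519556 294.372608    70.        ] coup [557.06170271 -28.6387591  180.        ] side proj [211.43477866 147.13636864] [241.09966467 191.34318265]
[-9.70966314e-02 -1.46542860e-01  1.52290290e+00 -4.44089210e-16
  1.76523261e+00  1.23369970e+00]
4.075 [ 5.22894476e-01 -1.75677138e-01  1.69183705e+00 -2.16176966e-04
  1.62481783e+00  2.09491602e+00]
```

View pics/cp1.png

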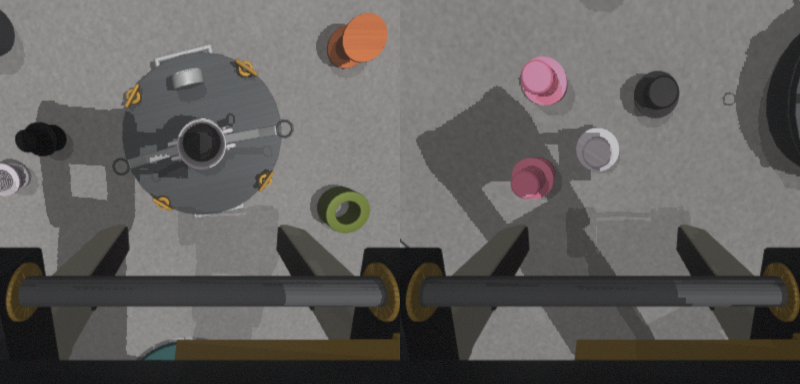

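The left half shows the coupling mouth at full-image (258,143), arm ring tips at (177,166) and (341,128), and the gauge on the up (+x) side. The right half shows the silver plug at full-image (253,150). The pink and black look-alikes are about 95 mm away from it. I'll take close-ups in the grasp orientation, with the jaws along world x so they stay between the neighbours.

```bash
python3 - <<'E'
from h import *
C,_=load("c1"); c=hit(C,(258,143),180)
tl=hit(C,(177,166),211);tr=hit(C,(341,128),211)
d=tl-tr; yaw=np.arctan2(-d[0],d[1]); print("coup",c.round(1),"yaw",yaw,"tipmid",((tl+tr)/2).round(1),"span",np.linalg.norm(d))
P,_=load("p1"); p=hit(P,(253,150),83); print("plug",p.round(1))
y=np.pi/2
robot.goto([p[0],p[1],170],down(y)); shot("p2")
robot.move_linear([p[0],p[1],300]); robot.goto([c[0],c[1],320],down(yaw+y)); shot("c2")
robot.goto([c[0],c[1],320],down(yaw-y)) if 0 else None
print(robot.get_obs()['time'],robot.get_obs()['qpos'])
a=cv2.imread("pics/c2.png");b=cv2.imread("pics/p2.png")
print("pred c",proj(load("c2")[0],c),"p",proj(load("p2")[0],[*p[:2],83]))
def crop(im,ctr,h):
    u,v=[int(t) for t in ctr]; s=im[max(0,v-h):v+h,max(0,u-h):u+h]; print("origin",max(0,u-h),max(0,v-h)); return cv2.resize(s,(400,400),interpolation=cv2.INTER_CUBIC)
cv2.imwrite("pics/cp2.png",np.hstack([crop(a,(258,170),100),crop(b,proj(load("p2")[0],[*p[:2],83]),80)]))
E
```

```text
coup [564.  -27.5 180. ] yaw 0.22638060499129264 tipmid [562.1 -27.1 211. ] span 171.35412653169604
plug [497.7 301.   83. ]
7.875 [-9.22559584e-02 -1.32620426e-01  1.52678984e+00  1.86828031e-04
  1.74777982e+00 -3.19455666e-01]
pred c [257.33033858 188.82995843] p [257.12706571 201.2075389 ]
origin 158 70
origin 177 121
```

View pics/cp2.png

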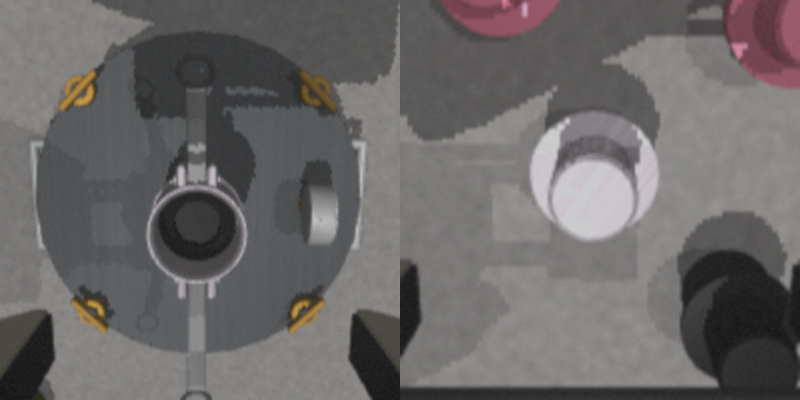

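The silver plug is confirmed: boss top at p2 pixel (254.2,200.2), clearly bare aluminium, with pink and black neighbours clear of the jaw line. The coupling mouth circle is centred at c2 pixel (256.5,187). The arms line up with the image vertical, so the yaw is good.

```bash
python3 - <<'E'
from h import *
c=hit(load("c2")[0],(256.5,187),180); p=hit(load("p2")[0],(254.2,200.2),83); print(c,p)
f=hit(load("p2")[0],(177+(594-400)/2.5,121+175/2.5),45); print("flange est",f)
yaw=0.226
# IK check for cam path
def R2rpy(z,y):
    x=np.cross(y,z); return R.from_matrix(np.c_[x,y,z]).as_euler('xyz')
cx=np.array([np.cos(yaw),np.sin(yaw),0]);cy=np.array([-np.sin(yaw),np.cos(yaw),0]);ez=np.array([0,0,1.])
for s in(1,-1):
    for t,u,z in((0,75,215),(.6,100,150),(.6,54,105),(.6,150,250)):
        back=np.sin(t)*s*cy+np.cos(t)*ez
        q=robot.solve_ik(c+s*u*cy+ez*(z-180),R2rpy(-back,cx)); print(s,t,u,None if q is None else np.round(q,2))
E
```

```text
[562.63686242 -25.68921507 180.        ] [494.98602676 301.94293693  83.        ]
flange est [494.91398143 301.16532807  45.        ]
1 0 75 [ 0.04 -0.16  1.72  0.    1.58 -0.19]
1 0.6 100 [ 0.4  -0.09  1.84 -0.59  1.51  0.25]
1 0.6 54 [ 0.31 -0.07  1.9  -0.61  1.4   0.22]
1 0.6 150 [ 0.48 -0.11  1.7  -0.58  1.7   0.23]
-1 0 75 [-0.21 -0.07  1.64  0.    1.58 -0.44]
-1 0.6 100 [-0.47  0.2   1.55  0.46  1.79 -0.69]
-1 0.6 54 [-0.42  0.17  1.65  0.47  1.69 -0.68]
-1 0.6 150 [-0.53  0.22  1.36  0.46  1.96 -0.66]
```

```bash
python3 - <<'E'
from h import *
c=[562.8,-27.5];p=[495.7,300.5];yaw=.226;y=np.pi/2
o=robot.get_obs()['tcp_pos'];robot.move_linear([o[0],o[1],330])
robot.goto([*p,160],down(y)); robot.set_gripper(70)
print(robot.move_linear([*p,48.5],v=100,guard=8)); robot.set_gripper(20,40)
o=robot.get_obs();print(o['grip_width'],o['tcp_pos'],o['wrist_force'])
robot.move_linear([*p,290],v=150); robot.hold(.2);o=robot.get_obs();print(o['grip_width'],o['wrist_force'])
robot.move_linear([*c,300],down(yaw+y),v=150); robot.hold(.2)
shot("ins"); o=robot.get_obs();print(o['time'],o['tcp_pos'],o['ee_rot'],o['grip_width'],o['wrist_force'])
cv2.imwrite("pics/side_ins.png",robot.camera("side")[:,:,::-1])
print(proj(cam("side"),[*c,260]))
a=cv2.imread("pics/ins.png")[80:330,100:400];b=cv2.imread("pics/side_ins.png")[60:260,150:340]
cv2.imwrite("pics/ins2.png",np.hstack([cv2.resize(a,(480,400)),cv2.resize(b,(320,336)).__class__ and cv2.copyMakeBorder(cv2.resize(b,(320,336)),0,64,0,0,0)]))
E
```

```text
False
33.419701849052664 [495.50265947 300.53006732  48.55492002] [-3.13354994  0.15361157  2.6750799 ]
33.72539419902069 [ 0.15057015 -0.32662647 -4.89086355]
16.6667 [562.77199103 -27.31291829 300.01057363] [-3.14156940e+00 -2.20722455e-05  1.79706311e+00] 33.67036358463132 [ 0.46886081  0.72977689 -4.05948789]
[242.06218303 166.10267621]
```

View pics/ins2.png

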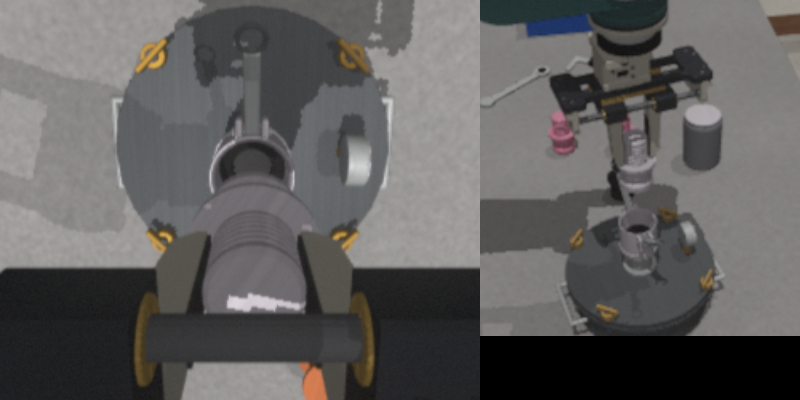

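The plug is held upright, boss width 33.7 mm. In the wrist view its axis is about 1 mm to tool +y of the mouth, so I nudge by 1 mm and insert under guard.

```bash
python3 - <<'E'
from h import *
yaw=.226; c=np.array([562.8,-27.5])-1.0*np.array([np.cos(yaw),np.sin(yaw)])
def st(l):
    o=robot.get_obs();print(l,o['time'],o['tcp_pos'].round(2),o['wrist_force'].round(1),o['torque'].round(2),round(o['grip_width'],1))
robot.move_linear([*c,238],v=120);robot.hold(.1);st("above")
g=robot.move_linear([*c,202],v=30,guard=8);st(g)
if not g:
    robot.hold(.2);st("in")
    g=robot.move_linear([*c,191.5],v=8,guard=24);st(g)
E
```

```text
above 17.4833 [562.16 -27.74 239.11] [-0.4 -0.5 -4.3] [-0.04 -0.1  -0.04] 33.4
False 18.8333 [561.92 -27.74 202.24] [ 0.1  1.4 -4. ] [-0.05 -0.12 -0.01] 33.8
in 19.0333 [561.85 -27.72 202.1 ] [-0.4  0.2 -5.2] [ 0.   -0.1   0.02] 33.2
False 20.4917 [561.91 -27.8  192.96] [-5.2 -0.2  9.1] [-0.08  0.98  0.02] 33.2
```

```bash
python3 - <<'E'
from h import *
def st(l):
    o=robot.get_obs();print(l,o['time'],o['tcp_pos'].round(2),o['wrist_force'].round(1),o['torque'].round(2),round(o['grip_width'],1))
robot.hold(.3);st("hold"); x=robot.get_obs()['tcp_pos'][:2]
c=[561.83,-27.73]
for z in(190.5,189.5):
    g=robot.move_linear([*c,z],v=5,guard=16);robot.hold(.2);st((z,g))
    if g or robot.get_obs()['wrist_force'][2]>16: break
E
```

```text
hold 20.7917 [561.92 -27.79 192.96] [-5.2 -0.5  8.3] [-0.04  0.95  0.03] 33.6
(190.5, False) 21.3417 [561.95 -27.85 192.52] [-7.7 -0.2 12.7] [-0.03  1.39  0.  ] 33.6
(189.5, False) 21.8917 [561.97 -27.84 192.45] [-10.9   0.2  21.4] [ 0.01  2.06 -0.  ] 33.2
```

The plug stops hard at TCP z 192.45, against 192.5 expected for home. Force rose from 12.7 to 21.4 N with almost no motion. I unload, release, and swing the left arm.

```bash
cat > cam.py <<'E'
from h import *
yaw=.226; C0=np.array([562.5,-27.7,180.]); W=7.5
cx=np.array([np.cos(yaw),np.sin(yaw),0]);cy=np.array([-np.sin(yaw),np.cos(yaw),0]);ez=np.array([0,0,1.])
def w(s,uz): return C0*[1,1,0]+s*cy*uz[0]+ez*uz[1]
def pose(s,th,gap):
    a=np.radians(35)-th; n=np.array([-np.sin(a),np.cos(a)])
    pad=np.array([29,167])+56*np.array([np.cos(a),np.sin(a)])+8.4*n
    f=.6*np.clip((th-.4)/1.,0,1); e=np.array([np.cos(f),-np.sin(f)])
    t=pad+W*e*np.clip(e@n/.2,-1,1)+gap*n
    back=np.sin(f)*s*cy+np.cos(f)*ez
    y=cx; z=-back; rpy=R.from_matrix(np.c_[np.cross(y,z),y,z]).as_euler('xyz')
    return w(s,t),rpy,s*cy*n[0]+ez*n[1]
def swing(s):
    p,r,n=pose(s,0,0)
    robot.goto([p[0],p[1],330],r); robot.move_linear(pose(s,0,15)[0],r,v=150); robot.hold(.1)
    f0=robot.get_obs()['wrist_force']
    g=robot.move_linear(pose(s,0,-2)[0],r,v=30,guard=4); print("contact",g,((robot.get_obs()['tcp_pos']-p)@n).round(2))
    for th in np.r_[.1:1.86:.1,1.88:2.1:.03]:
        p,r,n=pose(s,th,0)
        g=robot.move_linear(p,r,v=45 if th<1.85 else 12,guard=18 if th<1.85 else 9)
        o=robot.get_obs();F=(o['wrist_force']-f0); print(round(th,2),g,"Fn",(F@n).round(1),"F",F.round(1),"lag",((o['tcp_pos']-p)@n).round(1))
        if np.linalg.norm(F)>22 or (th>1.9 and F@n>12): break
    print("t",o['time'])
def away(s):
    o=robot.get_obs(); p=o['tcp_pos']; out=s*cy
    robot.move_linear(p+25*out,None,v=60); robot.move_linear(p+90*out+ez*140,None,v=200)
E
python3 - <<'E'
from cam import *
robot.move_linear([561.85,-27.73,192.0],v=10); robot.hold(.1); robot.set_gripper(62); robot.hold(.1)
o=robot.get_obs();print(o['wrist_force'],o['time'],o['grip_width'])
p=o['tcp_pos'];robot.move_linear([p[0],p[1],330],v=150);robot.set_gripper(0,20)
shot("home");print(robot.get_obs()['time'],robot.get_obs()['grip_width'])
for th in(0,.5,1,1.5,2.):
    for s in(1,-1): assert robot.solve_ik(*pose(s,th,0)[:2]) is not None
swing(1); shot("left")
cv2.imwrite("pics/side_l.png",robot.camera("side")[:,:,::-1])
b=cv2.imread("pics/side_l.png")[80:260,150:340];a=cv2.imread("pics/home.png")[60:300,130:370]
cv2.imwrite("pics/l2.png",np.hstack([cv2.resize(a,(400,400)),cv2.resize(b,(400,400))]))
E
```

```text
[ 0.0794879  -0.22848304 -0.27783108] 23.1667 62.19417289468065
25.35 0.665646872978842
contact False -2.03
0.1 False Fn 1.3 F [ 1.6 -1.2  0.7] lag -0.1
0.2 False Fn -0.3 F [ 0.9 -0.1 -0.4] lag -0.5
0.3 False Fn 1.4 F [ 0.4 -1.3  1. ] lag -0.4
0.4 False Fn -0.5 F [-0.1 -0.1 -0.5] lag -0.4
0.5 False Fn -0.0 F [ 0.6  0.5 -0. ] lag -0.1
0.6 False Fn 0.1 F [ 0.5 -1.1  0.1] lag -0.0
0.7 False Fn -0.8 F [ 0.7  0.5 -0.8] lag -0.0
0.8 False Fn 0.3 F [-0.1  0.2  0.3] lag -0.1
0.9 False Fn 0.5 F [-0.8  0.5  0.3] lag -0.1
1.0 False Fn -0.7 F [ 0.7 -0.  -0.7] lag 0.0
1.1 False Fn 0.7 F [-0.  -0.2  0.9] lag 0.0
1.2 False Fn -0.2 F [ 0.4  0.  -0.2] lag 0.1
1.3 False Fn -0.9 F [ 0.6 -0.5 -0.7] lag 0.1
1.4 False Fn -0.6 F [ 0.2  0.5 -1.3] lag 0.1
1.5 False Fn 0.4 F [ 1.   0.8 -0.1] lag -0.2
1.6 False Fn 0.4 F [ 0.3  0.7 -0.3] lag -0.3
1.7 False Fn 0.3 F [ 0.1  0.8 -0.7] lag -0.3
1.8 False Fn 0.1 F [ 0.2  0.2 -0.1] lag -0.3
1.88 False Fn 1.1 F [-2.1  0.4  0.9] lag -0.0
1.91 False Fn 1.9 F [-2.2  1.2  1.4] lag -0.1
1.94 False Fn 2.0 F [0.  1.6 1.9] lag -0.1
1.97 False Fn 3.1 F [-0.7  2.6  2. ] lag -0.1
2.0 False Fn 8.4 F [-2.8  7.2  4.8] lag 0.3
2.03 True Fn 12.1 F [-5.8 10.1  7.1] lag 1.7
t 34.3333
```

View pics/l2.png

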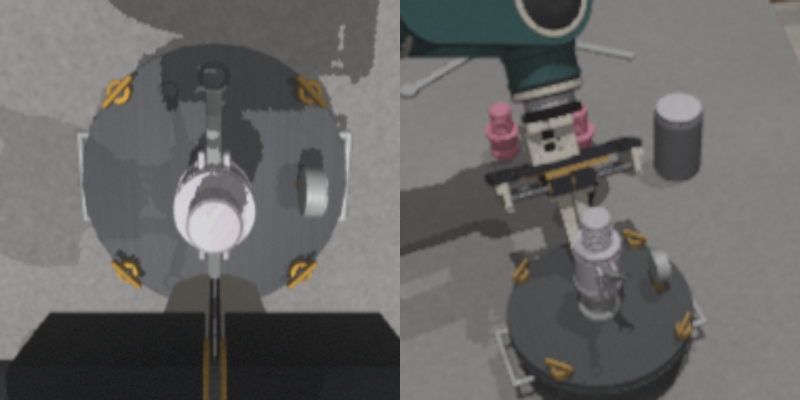

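The plug sits in the coupling, centred. The left arm met its stop at about theta 2.0 with 12 N. I back off, check from above, then do the right arm.

```bash
python3 - <<'E'
from cam import *
away(1); p=robot.get_obs()['tcp_pos']; robot.move_linear([p[0],p[1],330],None,v=200)
robot.goto([C0[0],C0[1],335],down(yaw+np.pi/2)); shot("afterL"); 
swing(-1); away(-1); p=robot.get_obs()['tcp_pos']; robot.move_linear([p[0],p[1],330],None,v=200)
robot.goto([C0[0]-60,C0[1],370],down(yaw+np.pi/2)); shot("afterR")
cv2.imwrite("pics/side_r.png",robot.camera("side")[:,:,::-1]);print(robot.get_obs()['time'])
f=lambda n:cv2.resize(cv2.imread(f"pics/{n}.png")[40:300,128:388],(400,400))
cv2.imwrite("pics/r2.png",np.hstack([f("afterL"),f("afterR")]))
b=cv2.imread("pics/side_r.png")[150:270,180:310];cv2.imwrite("pics/r3.png",cv2.resize(b,(650,600),interpolation=cv2.INTER_CUBIC))
E
```

```text
contact False -2.07
0.1 False Fn 2.2 F [0.2 3.1 0.9] lag -0.2
0.2 False Fn 1.3 F [0.1 1.6 0.8] lag -0.4
0.3 False Fn 0.0 F [ 0.4  0.9 -0.2] lag -0.4
0.4 False Fn 0.1 F [ 0.1  0.9 -0.1] lag -0.4
0.5 False Fn 1.3 F [-0.2  1.8  1.2] lag -0.3
0.6 False Fn 0.4 F [-0.5  0.6  0.4] lag -0.2
0.7 False Fn -0.6 F [-0.6  0.8 -0.5] lag -0.1
0.8 False Fn 0.0 F [0.1 0.4 0.1] lag -0.1
0.9 False Fn -0.6 F [-0.1  1.1 -0.3] lag -0.1
1.0 False Fn -0.5 F [-0.2  1.4  0. ] lag -0.2
1.1 False Fn -0.1 F [-0.2  1.2  0.5] lag -0.2
1.2 False Fn -0.2 F [0.7 0.6 0. ] lag -0.2
1.3 False Fn 0.7 F [-0.7 -0.3  0.7] lag -0.1
1.4 False Fn -0.7 F [ 0.4  1.  -0.1] lag -0.1
1.5 False Fn -0.2 F [-0.2  1.   1. ] lag -0.2
1.6 False Fn 0.1 F [0.  0.6 1.1] lag -0.3
1.7 False Fn -0.8 F [-0.9  1.1  0.7] lag -0.4
1.8 False Fn 0.6 F [ 0.1 -0.4  0.7] lag -0.3
1.88 False Fn 1.4 F [ 0.1 -0.8  2.1] lag -0.0
1.91 False Fn 2.2 F [ 0.3 -1.5  2.7] lag -0.1
1.94 False Fn 2.9 F [ 0.1 -2.3  2.8] lag -0.1
1.97 False Fn 2.7 F [ 0.6 -2.2  2.4] lag -0.1
2.0 False Fn 4.9 F [ 1.  -4.   4.3] lag 0.0
2.03 True Fn 6.1 F [ 0.1 -5.4  5.4] lag 1.5
2.06 True Fn 6.9 F [-0.6 -6.5  5.6] lag 3.2
2.09 True Fn 5.9 F [-1.  -5.9  4.7] lag 4.9
t 46.8667
49.775
```

View pics/r2.png

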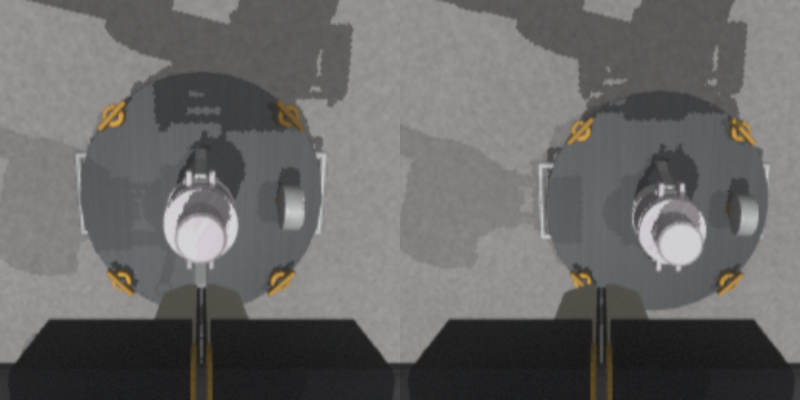

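View pics/r3.png

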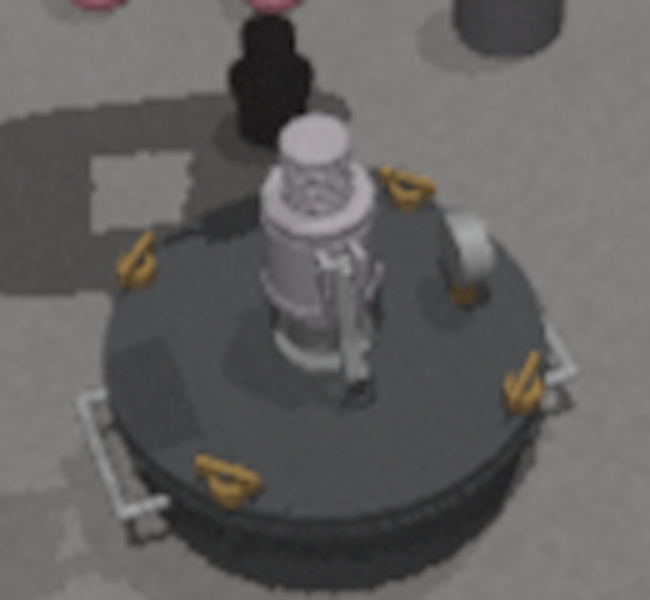

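```bash
python3 - <<'E'
from cam import *
C=cam("side")
for th in(1.7,1.85,2.0):
    a=np.radians(35)-th
    print(th,[((proj(C,w(-1,np.array([29,167])+r*np.array([np.cos(a),np.sin(a)])))-[180,150])*5).round() for r in(0,74)])
print("axis mouth/top",(proj(C,[*C0[:2],227])-[180,150])*5)
o=robot.get_obs();print(o['time'],o['wrist_force'],o['tcp_pos'])
E
```

```text
1.7 [array([338., 262.]), array([366., 400.])]
1.85 [array([338., 262.]), array([359., 391.])]
2.0 [array([338., 262.]), array([352., 380.])]
axis mouth/top [312.52786902 133.40332978]
49.775 [ 0.10694507  0.34124888 -0.18002546] [502.96147851 -28.42043587 368.3919647 ]
```

The side view agrees. The plug's top lies (+2.5,+5) crop pixels from its prediction. With the same offset, a right arm at 2.0 rad predicts the ring at (354.5,385), and it is seen at about (355,385). Nothing is being touched, so I hand in.

```bash
python3 -c "
from workcell import robot
robot.hand_in()"
```

```text
the job is handed in; nothing more can be done
```

I pushed the silver plug fully home in the coupling, swung the left cam arm and then the right one down onto their stops, and handed the job in at about 50 s. No verdict was reported.

- **Plug:** it stopped hard at TCP z 192.45 mm, against 192.5 mm expected for home. The wrist read 21 N up when I stopped pushing.
- **Left arm:** it stopped at about 2.0 rad with 12 N. The view from above, taken after backing off, showed it folded down.
- **Right arm:** the 9 N guard stopped it three times at the same point, about 2.0 rad, though the readings just after each stop were only 6–7 N. The side view matches an arm at 2.0 rad.
- **Expected but not seen:** the force guard did not register first contact on either arm, and the force stayed near zero for most of each swing. That the arms are down rests on the end stops and the pictures.
- **End state:** the gripper ended well above everything, reading near-zero force. I kept the gripper clear of the core, the spool, the can and the look-alikes, but took no final measurement of them.

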